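# Build up the air sampler on its pump and log it

## Task

Get the air sampler ready for a run: take the grey dust cap off the pump's spigot and lay it, knob up, flat in the steel tray, then stack every impactor stage laid out on the bench onto the spigot, flange down and fully home one on another in any order, and seat the inlet cone on top of them. Then log the finished sampler: take the barcode reader from its charging pad, aim its window at the label on the pump's sloping panel from about 5 to 12 cm away, hold it steady for a good second, and put the reader back on the outline on its pad, pointing the same way as it lay. Leave the bottle, vial and sample cup alone.

Things in the scene. Friction and masses are not known exactly. Their poses are not given: they have to be found in the camera images.
- spigot (a point): centre of the pump's seating face (72 mm dia, level, facing up, 66 mm above the bench), at the foot of its fixed aluminium centring spigot: 36 mm dia, 8 mm high, the upper 5 mm tapering to 29 mm. z points up, x and y are the pump's. The dust cap covers it at the start
- pump: white pump housing, fixed, 60 mm high: 150 mm along its x; from its origin (on the bench, under the spigot) 65 mm to -y and 115 mm to +y. On the +y side a panel slopes down from 60 mm high (at y = 70 mm) to 15 mm high (at y = 115 mm)
- label: white barcode label, 52 x 32 mm, on the pump's sloping panel, 93 mm to the pump's +y of the spigot's axis and 38 mm above the bench. Origin: its centre; z points straight out of the panel (45 degrees up, to the pump's +y side), x along its long side
- dust_cap: grey plastic dust cap, seated on the pump's spigot at the start: 66 mm dia, 14 mm thick, with a 38 mm bore 10 mm deep from below, and a knob 24 mm dia on top from 14 to 42 mm. 50 g. Origin: centre of the underside, z up the axis
- stage0: aluminium impactor stage, one of 3 to 5 alike (others absent), standing flange down. From below: flange 66 mm dia, 10 mm thick; body 48 mm dia from 10 to 36 mm (grip here); on its top a centring spigot 36 mm dia, 8 mm high, upper 5 mm tapered. A 38 mm bore, 10 mm deep from below, drops over the spigot beneath till the flange rests on the face around it: 36 mm per stage. 150 g. Origin: centre of underside, z up
- stage1: another impactor stage, the same as stage0
- stage2: another impactor stage, the same as stage0
- stage3: another impactor stage, the same as stage0
- stage4: another impactor stage, the same as stage0
- inlet: aluminium inlet cone: flange 66 mm dia, 10 mm thick with the same 38 mm bore, 10 mm deep; a 48 mm shoulder from 10 to 16 mm, a cone up to 30 mm, then a plain tube 27 mm dia from 30 to 62 mm (grip it here). About 140 g. Stands flange down on the bench. Origin: centre of the underside, z up the axis
- tray: shallow open stainless tray, fixed, 135 mm (its x) by 165 mm (its y), walls 18 mm high and 3 mm thick, floor 3 mm thick, empty. Origin: centre of the underside
- reader: handheld barcode reader, lying level on its pad at the start: white body 34 mm wide (y), 28 mm high, from x = -60 to +45 mm, then a grey head 44 mm wide, 34 mm high, to x = +60 mm with a dark window in front. It looks along its +x. About 120 g. Origin: underside, midway between its ends; grip the white body across its width near the middle
- reader_window (a point): centre of the reader's window, at its front end, 60 mm ahead of the reader's origin and 17 mm above its underside; x is the direction in which it looks. It reads a label that lies straight ahead, 3 to 16 cm away, up to 60 degrees off square, so a level reader reads the sloping label
- pad: grey charging pad, fixed, 150 x 110 mm, 8 mm thick, with a printed outline of the reader; the reader belongs flat on the pad, its origin straight above the pad's, with the same axes (window to +x). Nothing holds the reader there. Origin: on the bench, under the pad's middle
- amber_bottle: amber glass bottle with white cap, 58 mm dia, 115 mm high, a bystander, to be left alone
- amber_vial: small amber vial, 24 mm dia, 48 mm high, a bystander, to be left alone
- sample_cup: clear plastic cup, 66 mm dia, 70 mm high, a bystander, to be left alone
Mind the look-alikes: they are no part of the job. Of the things like the reader, leave any that is pink; of the rest the larger one is meant. What is shaped like the dust_cap but brown or yellow is not meant.

How it is judged:
On the way, in this order (a step that is already met when the one before it is completed fails the run):
1. every impactor stage present is fully home on the spigot or on another stage (horizontal distance between each of stage0, stage1, stage2, stage3, stage4 and spigot below 0.008 m and angle between each of stage0, stage1, stage2, stage3, stage4's own z axis and vertical below 0.05 rad and (z of stage0 in the frame of spigot between -0.003 and 0.003 m or z of stage0 in the frame of spigot between 0.033 and 0.039 m or z of stage0 in the frame of spigot between 0.069 and 0.075 m or z of stage0 in the frame of spigot between 0.105 and 0.111 m or z of stage0 in the frame of spigot between 0.141 and 0.147 m) and (z of stage1 in the frame of spigot between -0.003 and 0.003 m or z of stage1 in the frame of spigot between 0.033 and 0.039 m or z of stage1 in the frame of spigot between 0.069 and 0.075 m or z of stage1 in the frame of spigot between 0.105 and 0.111 m or z of stage1 in the frame of spigot between 0.141 and 0.147 m) and (z of stage2 in the frame of spigot between -0.003 and 0.003 m or z of stage2 in the frame of spigot between 0.033 and 0.039 m or z of stage2 in the frame of spigot between 0.069 and 0.075 m or z of stage2 in the frame of spigot between 0.105 and 0.111 m or z of stage2 in the frame of spigot between 0.141 and 0.147 m) and (z of stage3 in the frame of spigot between -0.003 and 0.003 m or z of stage3 in the frame of spigot between 0.033 and 0.039 m or z of stage3 in the frame of spigot between 0.069 and 0.075 m or z of stage3 in the frame of spigot between 0.105 and 0.111 m or z of stage3 in the frame of spigot between 0.141 and 0.147 m) and (z of stage4 in the frame of spigot between -0.003 and 0.003 m or z of stage4 in the frame of spigot between 0.033 and 0.039 m or z of stage4 in the frame of spigot between 0.069 and 0.075 m or z of stage4 in the frame of spigot between 0.105 and 0.111 m or z of stage4 in the frame of spigot between 0.141 and 0.147 m)), for 0.2 s.
2. the inlet cone is fully home on top of the stages (all of step 1 and horizontal distance between inlet and spigot below 0.008 m and angle between inlet's own z axis and vertical below 0.05 rad and (z of inlet in the frame of spigot between 0.105 and 0.111 m or z of inlet in the frame of spigot between 0.141 and 0.147 m or z of inlet in the frame of spigot between 0.177 and 0.183 m)), for 0.2 s.
3. the reader is held steady with the label of the finished sampler straight before its window, for 1 s (all of step 2 and x of label in the frame of reader_window between 0.03 and 0.16 m and y of label in the frame of reader_window between -0.015 and 0.015 m and z of label in the frame of reader_window between -0.015 and 0.015 m and angle between the x axis of reader and the z axis of label, either way round below 1.05 rad and linear speed of reader below 0.03 m/s and angular speed of reader below 0.3 rad/s), for 1 s.
At the end, for the whole second after the job is handed in: All stages present and the inlet on top seated (axis within 8 mm of the spigot's, height within 3 mm of home, upright within 0.05 rad); dust cap flat, knob up, in the tray; reader back on its pad (12 mm sideways, 15 mm along, 0.2 rad); all at rest (all of step 2 and x of reader in the frame of pad between -0.015 and 0.015 m and y of reader in the frame of pad between -0.012 and 0.012 m and z of reader in the frame of pad between 0.004 and 0.012 m and angle between reader's own z axis and vertical below 0.08 rad and angle between the x axis of reader and the x axis of pad, either way round below 0.2 rad and x of reader_window in the frame of pad above 0.03 m and x of dust_cap in the frame of tray between -0.05 and 0.05 m and y of dust_cap in the frame of tray between -0.065 and 0.065 m and z of dust_cap in the frame of tray below 0.012 m and angle between dust_cap's own z axis and vertical below 0.1 rad and linear speed of each of stage0, stage1, stage2, stage3, stage4, inlet, dust_cap, reader below 0.02 m/s); the robot touches nothing.
It fails at once if the amber bottle is moved more than 3 cm (distance of amber_bottle from where it was at the start of the episode above 0.03 m).
It fails at once if the amber vial is moved more than 3 cm (distance of amber_vial from where it was at the start of the episode above 0.03 m).
It fails at once if the sample cup is moved more than 3 cm (distance of sample_cup from where it was at the start of the episode above 0.03 m).
Of stage0, stage1, stage2, stage3, stage4 only 3 to 5 are there at a start; the rules pass over those that are not, and their reading is None.
At some moment in a run one of reader, dust_cap may be knocked a few centimetres aside while the robot is not near it.
Once in a run the grip may slacken for a moment while it holds something.
It also fails if it takes over 210 s, if anything falls off the work surface, if the arm or the gripper's body presses on something with over 40 N, if the wrist force passes 120 N, or if a joint passes its speed limit or range.

## Robot

A 6-joint arm with a two-finger parallel gripper is mounted at the origin on the work surface. World frame = base frame: x ahead of the robot, y to its left, z up, the work surface at z = 0. Lengths are in m, angles in rad, forces in N, time in s.
With the tool pointing down it reaches from about 0.25 to 0.725 m from the base axis. Payload 4 kg.
Tool frame: the origin (TCP) lies on the centre line of the jaws, within the pads' length; the fingertips stand 19 mm ahead of it and the grasp point (between the pads) is the TCP; z points along the fingers, y is the line along which they close (so a half turn about z gives the same grasp; the last joint's range is limited). The gripper opens to 85 mm and grips with 20 to 120 N. Pads are 22 mm wide; open, the fingers measure 114 mm over their backs; the gripper's body (76 mm by 85 mm) begins 54 mm behind the grasp point. The pads swing forward as they close: fully open they stand 13 mm farther back than shut.
Start: joints at [-1.26, 0.241, 0.005, 1.335, 0, 1.571], TCP at [0.153, -0.476, 0.25] pointing down, gripper open.
Joint ranges: [-2.72, 2.72], [-1.05, 1.87], [-1.09, 1.28], [-1.99, 2.15], [-1.42, 1.44], [-3.14, 3.14]. Speed limits (rad/s): [2.79, 2.79, 3.14, 3.14, 3.14, 3.14].

## Interface

Orientations are given as a 3x3 rotation matrix whose columns are the frame's x, y, z axes.
In Python, from workcell import observe, get_image, sign_off gives the robot as it stands.
- The arm moves only by the shell command python3 -m jog 'ROWS'. ROWS is JSON, a list of rows, each a list of 3 entries, a list of its own where there are three numbers: the turn, a rotation vector about the tool's x, y, z in rad, then the shift along the tool's x, y, z in mm, then the closure, from -1 (fully open) to 1 (shut). In form: [[[wx, wy, wz], [x, y, z], jaw], ...]. A call has 1 to 5 rows; each row shifts and turns the commanded pose from where the row before left it, along the tool's axes as they then stand; what a row does not reach is not made up. A row lasts 1/8 s, in which the tool goes at most 62.5 mm and 10.7 degrees, less where a joint would pass 70% of its speed; a pose out of reach is approached as far as the arm can. A call is refused whole if a number of a shift passes 62.5 or a number of a turn 0.188, either way. A call with a gripper value outside its range is refused whole. The fingers move at their own pace and stop on an object; the grip force is fixed at half the most. Time passes only in rows, so rows that do not move let the fingers close. It gives the time, the measured TCP pose, the force, the opening and the grip force at its end, in the units of the state.
- observe(): the state, without advancing time (a new reading comes with each control period).
- get_image(name): name is "scene" or "top"; returns a dict with "pixels" (480x640x3 uint8, red, green, blue), "z_map" (480x640 float32, m along the optical axis (not along the pixel's ray), 0 where there is no reading), "camera_matrix" (3x3 intrinsics, pixels), "extrinsics" (4x4, takes a point from camera to world coordinates). Camera axes: x right, y up, looking along -z (the intrinsics and any distortion apply to the point x, -y, -z); pixel columns grow to the right and rows downward; lengths in m; the calibration is good to about 2 mm. A picture is of the moment at which its call begins.
- sign_off(): hands the job in; it is judged then, once.
The state is a dict: "t": time; "joint_positions": joint angles; "joint_vel": joint speeds; "effort": joint torques, N m; "tcp_pos": TCP position; "orientation": TCP orientation; "wrist_force": force on the tool from outside, world axes, zero at the start; "torque": the same for the moment, N m; "opening": finger opening in m; "grip_force": force on a finger pad.
Only numpy, scipy, OpenCV 4.12 (cv2) and the standard library are available. Lean on these libraries where they do the work, as an engineer would, in place of code of your own. Each camera call takes 0.05 s, during which the arm holds its last target. There are 200 camera calls.

## Working session

There is one attempt and no reset: what is moved stays moved. The work goes in short steps, Python scripts to look and compute and a shell command to move; the robot and the scene stay as the last step left them, time stands still between calls to the robot, and variables do not carry over. Pictures are saved under pics/ and viewed, at most 14 in all, crops included, and the job is handed in when it is done.

```bash
mkdir -p pics
cat > h.py <<'E'
import numpy as np, cv2
from workcell import observe,get_image,sign_off
def snap(n,f):
    d=get_image(n); np.savez(f'/tmp/{f}.npz',**d); cv2.imwrite(f'pics/{f}.png',d['pixels'][...,::-1]); return d
def load(f): return np.load(f'/tmp/{f}.npz')
def pt(d,u,v,z=None):
    """world point at pixel; z=None uses depth, else intersect plane world z"""
    K=d['camera_matrix'];E=d['extrinsics']
    r=np.array([(u-K[0,2])/K[0,0],-(v-K[1,2])/K[1,1],-1.])
    R=E[:3,:3]@r;o=E[:3,3]
    if z is None:
        a=d['z_map'][int(v)-1:int(v)+2,int(u)-1:int(u)+2];s=np.median(a)
    else: s=(z-o[2])/R[2]
    return o+s*R
E
python3 - <<'E'
from h import *
for n in('top','scene'):
    d=snap(n,n+'0');print(n,d['camera_matrix'],d['extrinsics'].round(3),[k for k in d])
s=observe();print(s)
E
```

```text
top [[436.05076935   0.         315.89854267]
 [  0.         436.05076935 234.21114506]
 [  0.           0.           1.        ]] [[ 0.     0.984 -0.177  0.339]
 [-1.     0.004  0.019  0.064]
 [ 0.019  0.177  0.984  1.212]
 [ 0.     0.     0.     1.   ]] ['pixels', 'z_map', 'camera_matrix', 'extrinsics']
scene [[439.24818317   0.         321.45091488]
 [  0.         439.24818317 234.95072816]
 [  0.           0.           1.        ]] [[ 0.777 -0.468  0.421  0.997]
 [ 0.63   0.57  -0.528 -0.551]
 [ 0.007  0.675  0.738  0.911]
 [ 0.     0.     0.     1.   ]] ['pixels', 'z_map', 'camera_matrix', 'extrinsics']
{'t': 0.1, 'joint_positions': array([-1.25998889e+00,  2.41330851e-01,  3.89883524e-03,  1.33519231e+00,
        3.74430574e-06,  1.57080263e+00]), 'joint_vel': array([ 0.00124505, -0.00195422,  0.00203787, -0.00084089, -0.00139567,
        0.00039226]), 'effort': array([ 2.05032375e-04, -3.73138154e+01,  2.53009272e+01,  1.08151601e-02,
        1.29366013e-04,  1.94229426e-05]), 'tcp_pos': array([ 0.1527593 , -0.4755592 ,  0.24952055]), 'orientation': array([[ 9.52088874e-01,  3.05820973e-01, -5.55485673e-04],
       [ 3.05821477e-01, -9.52087281e-01,  1.74155361e-03],
       [ 3.73277595e-06, -1.82799327e-03, -9.99998329e-01]]), 'wrist_force': array([ 0.25614527,  0.53443583, -0.68325634]), 'torque': array([-0.03231732, -0.1002061 ,  0.02001861]), 'grip_force': 0.0, 'opening': 0.0857669446184011}
```

View pics/top0.png

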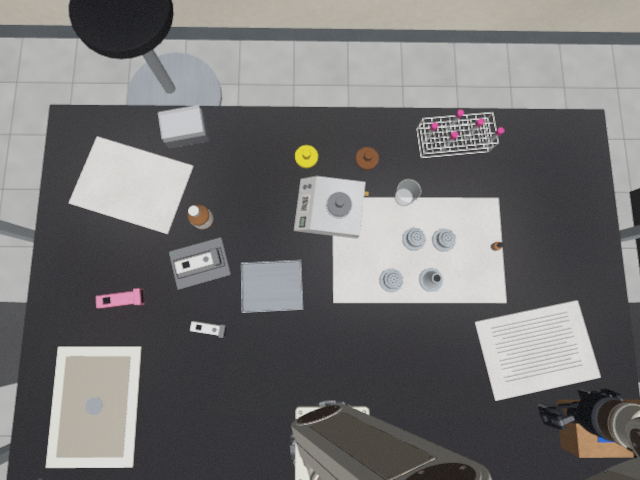

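View pics/scene0.png

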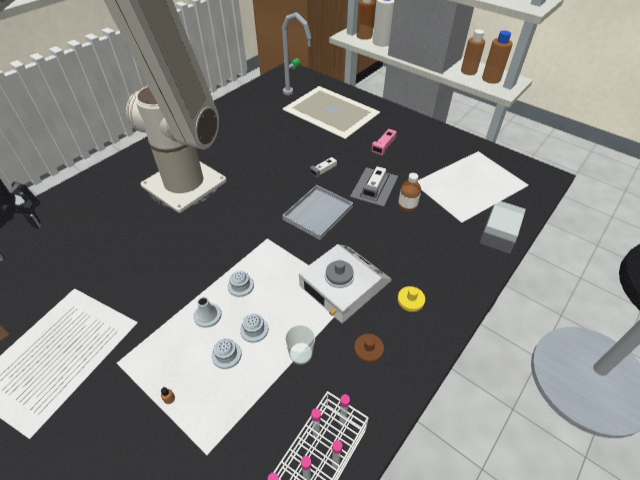

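```bash
cat > seg.py <<'E'
from h import *
def cloud(d):
    K=d['camera_matrix'];E=d['extrinsics'];z=d['z_map'];v,u=np.mgrid[:480,:640]
    p=np.stack([(u-K[0,2])/K[0,0]*z,-(v-K[1,2])/K[1,1]*z,-z],-1)
    w=p@E[:3,:3].T+E[:3,3]; w[z==0]=np.nan; return w
E
python3 - <<'E'
from seg import *
d=load('top0');w=cloud(d)
print('table',np.nanmedian(w[330:345,260:420,2]))
m=((w[...,2]>.012)&(w[...,0]>.15)).astype(np.uint8);m[:90]=0
n,l,st,c=cv2.connectedComponentsWithStats(m)
for i in range(1,n):
    if st[i,4]>15:
        q=w[l==i];h=np.percentile(q[:,2],97);t=q[q[:,2]>h-.006]
        print(st[i],'top z',h.round(3),'mid',((t.max(0)+t.min(0))/2).round(3),'all',((q.max(0)+q.min(0))/2).round(3))
c=d['pixels'][160:330,160:480,::-1]
cv2.imwrite('pics/c1.png',cv2.resize(c,None,fx=2.5,fy=2.5,interpolation=cv2.INTER_CUBIC))
E
```

```text
table -7.805401376814736e-05
[ 157  105   51   43 1643] top z 0.074 mid [0.86  0.421 0.073] all [0.859 0.42  0.045]
[ 417  110   87   48 1558] top z 0.125 mid [ 0.838 -0.361  0.124] all [ 0.841 -0.359  0.071]
[295 146  22  22 348] top z 0.044 mid [0.783 0.072 0.042] all [0.783 0.072 0.029]
[356 147  22  23 339] top z 0.044 mid [ 0.778 -0.104  0.043] all [ 0.779 -0.104  0.03 ]
[ 294  176   74   63 3672] top z 0.084 mid [ 0.626 -0.018  0.094] all [0.629 0.001 0.061]
[395 179  26  27 355] top z 0.072 mid [ 0.666 -0.209  0.071] all [ 0.666 -0.209  0.044]
[187 204  26  25 485] top z 0.117 mid [0.597 0.36  0.116] all [0.596 0.358 0.067]
[404 228  22  20 283] top z 0.047 mid [ 0.541 -0.229  0.045] all [ 0.546 -0.235  0.031]
[434 229  22  21 290] top z 0.047 mid [ 0.544 -0.317  0.046] all [ 0.542 -0.316  0.031]
[491 242  12   9  82] top z 0.049 mid [ 0.522 -0.46   0.049] all [ 0.521 -0.459  0.033]
[174 247  49  29 662] top z 0.044 mid [0.477 0.362 0.043] all [0.479 0.365 0.03 ]
[240 260  63  53 266] top z 0.022 mid [0.411 0.164 0.02 ] all [0.411 0.165 0.018]
[382 269  21  22 293] top z 0.047 mid [ 0.427 -0.165  0.045] all [ 0.429 -0.168  0.03 ]
[420 270  22  21 270] top z 0.065 mid [ 0.428 -0.276  0.063] all [ 0.428 -0.274  0.04 ]
[ 95 288  49  21 647] top z 0.036 mid [0.378 0.568 0.034] all [0.377 0.57  0.025]
[189 322  37  16 375] top z 0.028 mid [0.295 0.33  0.026] all [0.295 0.332 0.022]
[ 546  389   94   53 2287] top z 0.53 mid [ 0.168 -0.429  0.532] all [ 0.171 -0.481  0.391]
[ 354  409  137   71 4475] top z 0.734 mid [ 0.175 -0.104  0.738] all [ 0.165 -0.073  0.523]
[602 457  38  23 577] top z 0.684 mid [ 0.154 -0.304  0.683] all [ 0.156 -0.318  0.66 ]
```

View pics/c1.png

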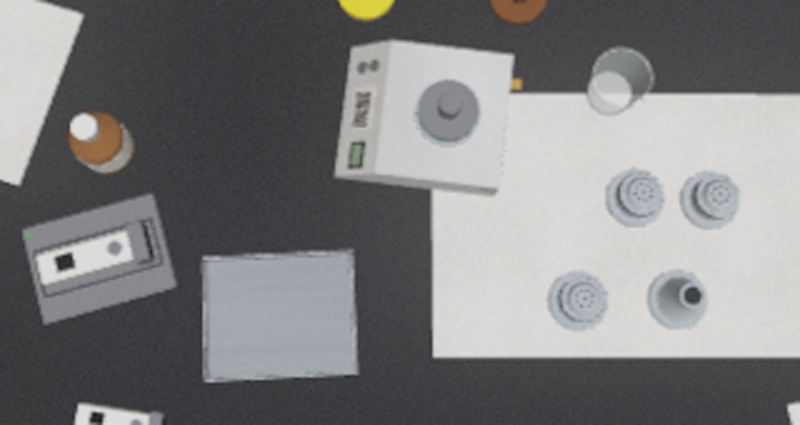

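```bash
cat > go.py <<'E'
import sys
from h import *
# usage: go.py x y z yawdeg -> deltas in tool axes (mm, rad)
def delta(x,y,z,yaw=90):
    s=observe();R=s['orientation'];a=np.radians(yaw)
    T=np.array([[np.cos(a),np.sin(a),0],[np.sin(a),-np.cos(a),0],[0,0,-1]])
    rv=cv2.Rodrigues(R.T@T)[0].ravel()
    print('t',round(s['t'],2),'tcp',s['tcp_pos'].round(4),'turn',rv.round(3),'shift_now',(R.T@(np.array([x,y,z])-s['tcp_pos'])*1e3).round(1),'shift_aligned',(T.T@(np.array([x,y,z])-s['tcp_pos'])*1e3).round(1),'open',round(s['opening'],4),'q',s['joint_positions'].round(2))
if __name__=='__main__': delta(*map(float,sys.argv[1:]))
E
python3 - <<'E'
from seg import *
def mec(w,x,y,r,z0,z1):
    m=(np.hypot(w[...,0]-x,w[...,1]-y)<r)&(w[...,2]>z0)&(w[...,2]<z1)
    q=w[m][:,:2].astype(np.float32); c,R=cv2.minEnclosingCircle(q); return np.round([*c,R],4),len(q)
W=[cloud(load('top0')),cloud(load('scene0'))]
for n,x,y,z0,z1 in [('s a',.543,-.232,.030,.06),('s b',.543,-.317,.03,.06),('s c',.428,-.166,.03,.06),('inlet',.428,-.275,.035,.08),('inlet fl',.428,-.275,.005,.02),('sa fl',.543,-.232,.005,.02),('sb fl',.543,-.317,.005,.02),('sc fl',.428,-.166,.005,.02),('knob',.628,-.018,.09,.13),('cap',.628,-.018,.072,.09)]:
    print(n,[mec(w,x,y,.045,z0,z1) for w in W])
for i,w in enumerate(W):
    for n,b,z0,z1 in [('pumptop',(.5,.75,-.12,.1),.055,.064),('pad',(.4,.56,.26,.46),.004,.014),('reader',(.4,.56,.26,.46),.025,.06),('tray',(.3,.52,.06,.27),.0125,.03)]:
        m=(w[...,0]>b[0])&(w[...,0]<b[1])&(w[...,1]>b[2])&(w[...,1]<b[3])&(w[...,2]>z0)&(w[...,2]<z1)
        print(i,n,cv2.minAreaRect(w[m][:,:2].astype(np.float32)))
E
python3 go.py .626 -.018 .2
```

```text
s a [(array([ 0.5432, -0.2323,  0.0246]), 248), (array([ 0.5448, -0.2349,  0.0253]), 334)]
s b [(array([ 0.5402, -0.317 ,  0.0259]), 245), (array([ 0.5427, -0.3192,  0.0247]), 377)]
s c [(array([ 0.4274, -0.1647,  0.0244]), 256), (array([ 0.4303, -0.166 ,  0.0253]), 264)]
inlet [(array([ 0.429 , -0.276 ,  0.0148]), 109), (array([ 0.431 , -0.2769,  0.0152]), 174)]
inlet fl [(array([ 0.4284, -0.2765,  0.0444]), 258), (array([ 0.4284, -0.2745,  0.0439]), 312)]
sa fl [(array([ 0.5444, -0.2332,  0.0432]), 175), (array([ 0.5412, -0.236 ,  0.0413]), 256)]
sb fl [(array([ 0.5441, -0.3179,  0.0441]), 168), (array([ 0.5429, -0.3173,  0.0444]), 294)]
sc fl [(array([ 0.4276, -0.1658,  0.0442]), 195), (array([ 0.4304, -0.1658,  0.0438]), 221)]
knob [(array([ 0.6258, -0.0175,  0.0121]), 75), (array([ 0.6273, -0.02  ,  0.0125]), 105)]
cap [(array([ 0.6259, -0.0174,  0.0337]), 396), (array([ 0.6268, -0.0202,  0.0347]), 424)]
0 pumptop ((0.6273350119590759, -0.010382644832134247), (0.14526022970676422, 0.15179681777954102), 82.97975158691406)
0 pad ((0.47948962450027466, 0.360826313495636), (0.155936
[... 240 characters left out ...]
0214, 0.16496677696704865), 2.958193063735962)
1 pumptop ((0.6281439065933228, -0.012775309383869171), (0.14569875597953796, 0.15207073092460632), 83.36199951171875)
1 pad ((0.480293333530426, 0.3576788604259491), (0.19390863180160522, 0.15636298060417175), 89.20439910888672)
1 reader ((0.4773949086666107, 0.3620065748691559), (0.04280078038573265, 0.12362860888242722), 15.367815017700195)
1 tray ((0.41135841608047485, 0.16286778450012207), (0.13864561915397644, 0.17285045981407166), 2.4739558696746826)
t 0.1 tcp [ 0.1528 -0.4756  0.2495] turn [-2.00e-03 -1.00e-03 -1.26e+00] shift_now [ 590.5 -290.8   50.1] shift_aligned [457.6 473.2  49.5] open 0.0858 q [-1.26  0.24  0.    1.34  0.    1.57]
```

```bash
python3 -m jog '[[[0,0,-0.18],[0,0,0],-1],[[0,0,-0.18],[0,0,0],-1],[[0,0,-0.18],[0,0,0],-1],[[0,0,-0.18],[0,0,0],-1],[[0,0,-0.18],[0,0,0],-1]]'; python3 -m jog '[[[0,0,-0.18],[0,0,0],-1],[[0,0,-0.18],[0,0,0],-1],[[0,0,0],[0,0,0],-1]]'; python3 go.py .6265 -.0187 .2
```

```text
t: 0.72
tcp_pos: [0.1528, -0.4757, 0.2497]
orientation: [[0.347, 0.938, -0.0], [0.938, -0.347, 0.001], [0.001, -0.001, -1.0]]
wrist_force: [0.1, 0.9, 0.6]
opening: 0.0856
grip_force: 0.0
t: 1.1
tcp_pos: [0.1528, -0.4758, 0.2499]
orientation: [[0.002, 1.0, -0.0], [1.0, -0.002, 0.001], [0.001, -0.0, -1.0]]
wrist_force: [-0.9, -0.2, 0.4]
opening: 0.0859
grip_force: 0.0
t 1.1 tcp [ 0.1528 -0.4758  0.2499] turn [-0.    -0.001 -0.002] shift_now [458.  472.7  50.2] shift_aligned [457.1 473.7  49.9] open 0.0859 q [-1.26  0.24  0.    1.34  0.    0.31]
```

```bash
python3 -m jog '[[[0,0,0],[38,39.5,0],-1],[[0,0,0],[38,39.5,0],-1],[[0,0,0],[38,39.5,0],-1],[[0,0,0],[38,39.5,0],-1],[[0,0,0],[38,39.5,0],-1]]' >/dev/null; python3 -m jog '[[[0,0,0],[38,39.5,0],-1],[[0,0,0],[38,39.5,0],-1],[[0,0,0],[38,39.5,0],-1],[[0,0,0],[38,39.5,0],-1],[[0,0,0],[38,39.5,0],-1]]'>/dev/null;  python3 -m jog '[[[0,0,0],[38,39.5,0],-1],[[0,0,0],[38,39.5,0],-1],[[0,0,0],[0,0,40],-1],[[0,0,0],[0,0,0],-1]]'; python3 go.py .6265 -.0187 .102
```

```text
t: 2.85
tcp_pos: [0.6245, -0.0193, 0.2059]
orientation: [[0.001, 1.0, -0.01], [1.0, -0.001, 0.0], [0.0, -0.01, -1.0]]
wrist_force: [-0.4, -0.7, 0.5]
opening: 0.0854
grip_force: 0.0
t 2.85 tcp [ 0.6245 -0.0193  0.2059] turn [-0.01  -0.    -0.001] shift_now [  0.5   3.  103.8] shift_aligned [  0.6   2.  103.9] open 0.0854 q [-0.03  0.52  0.3   1.36 -0.    1.54]
```

```bash
python3 -m jog '[[[0,0,0],[0.5,1,40],-1],[[0,0,0],[0,1,40],-1],[[0,0,0],[0,0,22],-1],[[0,0,0],[0,0,0],-1],[[0,0,0],[0,0,0],-1]]'; python3 go.py .6265 -.0187 .102; python3 -m jog '[[[0,0,0],[0,0,0],1],[[0,0,0],[0,0,0],1],[[0,0,0],[0,0,0],1],[[0,0,0],[0,0,0],1],[[0,0,0],[0,0,0],1]]'; python3 -m jog '[[[0,0,0],[0,0,0],1],[[0,0,0],[0,0,0],1],[[0,0,0],[0,0,0],1]]'
```

```text
t: 3.48
tcp_pos: [0.6299, -0.0201, 0.1105]
orientation: [[0.002, 1.0, 0.003], [1.0, -0.002, -0.0], [-0.0, 0.003, -1.0]]
wrist_force: [-0.4, -0.4, 0.6]
opening: 0.0853
grip_force: 0.0
t 3.48 tcp [ 0.6299 -0.0201  0.1105] turn [ 0.003  0.    -0.002] shift_now [ 1.4 -3.4  8.5] shift_aligned [ 1.4 -3.4  8.5] open 0.0853 q [-0.03  0.58  0.15  1.14  0.    1.54]
t: 4.1
tcp_pos: [0.6273, -0.0195, 0.109]
orientation: [[0.0, 1.0, -0.003], [1.0, -0.0, -0.0], [-0.0, -0.003, -1.0]]
wrist_force: [-5.1, 0.2, 5.8]
opening: 0.0218
grip_force: 58.8
t: 4.47
tcp_pos: [0.6272, -0.0195, 0.109]
orientation: [[0.0, 1.0, -0.003], [1.0, -0.0, -0.0], [-0.0, -0.003, -1.0]]
wrist_force: [-5.2, -0.3, 6.7]
opening: 0.0215
grip_force: 58.8
```

```bash
python3 -m jog '[[[0,0,0],[0,0,-10],1],[[0,0,0],[0,0,-25],1],[[0,0,0],[0,0,-30],1],[[0,0,0],[0,0,0],1]]'; python3 -m jog '[[[0,0,0],[36,-43,0],1],[[0,0,0],[36,-43,0],1],[[0,0,0],[36,-43,0],1],[[0,0,0],[36,-43,0],1],[[0,0,0],[36,-43,0],1]]'; python3 -m jog '[[[0,0,0],[0,0,30],1],[[0,0,0],[0,0,30],1],[[0,0,0],[0,0,0],1]]';python3 go.py .411 .164 .047
```

```text
t: 4.97
tcp_pos: [0.6314, -0.0195, 0.1769]
orientation: [[-0.0, 1.0, 0.007], [1.0, 0.0, -0.0], [-0.0, 0.007, -1.0]]
wrist_force: [0.8, -0.3, -0.3]
opening: 0.022
grip_force: 58.8
t: 5.6
tcp_pos: [0.4122, 0.1613, 0.1726]
orientation: [[0.0, 1.0, -0.0], [1.0, -0.0, 0.0], [0.0, -0.0, -1.0]]
wrist_force: [0.6, 0.6, -0.1]
opening: 0.0221
grip_force: 58.9
t: 5.98
tcp_pos: [0.4115, 0.1597, 0.111]
orientation: [[-0.0, 1.0, -0.006], [1.0, 0.0, -0.002], [-0.002, -0.006, -1.0]]
wrist_force: [-1.2, 0.3, -0.5]
opening: 0.0216
grip_force: 59.0
t 5.97 tcp [0.4115 0.1597 0.111 ] turn [-0.006  0.002  0.   ] shift_now [ 4.4 -0.1 64. ] shift_aligned [ 4.3 -0.5 64. ] open 0.0216 q [ 0.37  0.25 -0.37  0.95  0.    1.94]
```

```bash
python3 -m jog '[[[0,0,0],[4,0,25],1],[[0,0,0],[0,0,22],1],[[0,0,0],[0,0,10],1],[[0,0,0],[0,0,4],1],[[0,0,0],[0,0,0],1]]';python3 go.py .411 .164 .047
```

```text
t: 6.6
tcp_pos: [0.4144, 0.1645, 0.0528]
orientation: [[0.0, 1.0, 0.001], [1.0, -0.0, 0.0], [0.0, 0.001, -1.0]]
wrist_force: [0.1, 0.0, 0.3]
opening: 0.0218
grip_force: 59.0
t 6.6 tcp [0.4144 0.1645 0.0528] turn [ 0.001 -0.    -0.   ] shift_now [-0.5 -3.4  5.8] shift_aligned [-0.5 -3.4  5.8] open 0.0218 q [ 0.38  0.33 -0.44  0.79  0.    1.95]
```

```bash
python3 -m jog '[[[0,0,0],[0,0,3],1],[[0,0,0],[0,0,3],1],[[0,0,0],[0,0,1],1],[[0,0,0],[0,0,0],1]]';python3 go.py .411 .164 .047
```

```text
t: 7.1
tcp_pos: [0.4141, 0.1645, 0.0459]
orientation: [[-0.0, 1.0, 0.001], [1.0, 0.0, 0.0], [0.0, 0.001, -1.0]]
wrist_force: [-1.1, -1.8, 5.0]
opening: 0.022
grip_force: 59.7
t 7.1 tcp [0.4141 0.1645 0.0459] turn [ 0.001 -0.     0.   ] shift_now [-0.5 -3.1 -1.1] shift_aligned [-0.5 -3.1 -1.1] open 0.022 q [ 0.38  0.34 -0.45  0.78 -0.    1.95]
```

Contact. Release, rise and go to stage a (0.544,-0.234).

```bash
python3 -m jog '[[[0,0,0],[0,0,0],-1],[[0,0,0],[0,0,0],-1],[[0,0,0],[0,0,0],-1],[[0,0,0],[0,0,0],-1],[[0,0,0],[0,0,0],-1]]'; python3 -m jog '[[[0,0,0],[0,0,-30],-1],[[0,0,0],[0,0,-50],-1],[[0,0,0],[0,0,-50],-1],[[0,0,0],[0,0,0],-1]]' >/dev/null;python3 go.py .544 -.234 .13
python3 - <<'E'
from h import *
d=snap('top','top1');cv2.imwrite('pics/c2.png',cv2.resize(d['pixels'][160:330,160:480,::-1],None,fx=2.5,fy=2.5))
E
```

```text
t: 7.72
tcp_pos: [0.4139, 0.1645, 0.0452]
orientation: [[0.0, 1.0, -0.0], [1.0, -0.0, -0.0], [-0.0, -0.0, -1.0]]
wrist_force: [-0.1, -0.4, 0.6]
opening: 0.0854
grip_force: 0.0
t 8.22 tcp [0.4168 0.1656 0.1794] turn [ 0.009 -0.003 -0.   ] shift_now [-399.8  126.8   49.1] shift_aligned [-399.6  127.2   49.4] open 0.0855 q [ 0.38  0.18 -0.26  1.12  0.    1.95]
```

View pics/c2.png

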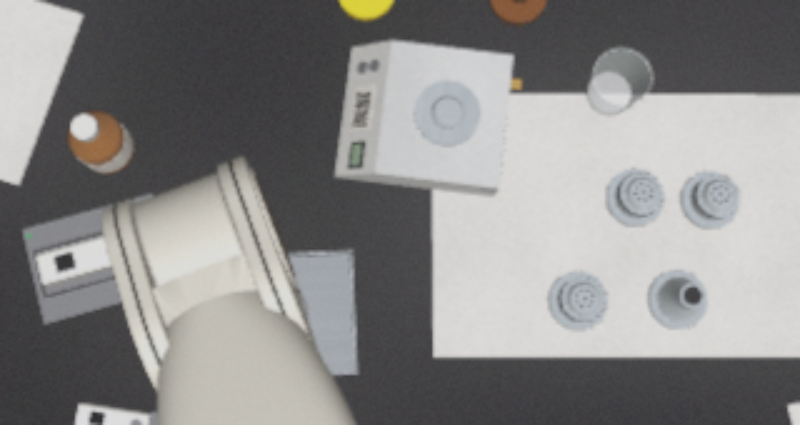

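```bash
python3 -c "
from h import *
d=load('top1');print(pt(d,339.2,204.6,.074))"
python3 -m jog '[[[0,0,0],[-57,18,0],-1],[[0,0,0],[-57,18,0],-1],[[0,0,0],[-57,18,0],-1],[[0,0,0],[-57,18,0],-1],[[0,0,0],[-57,18,0],-1]]'>/dev/null;python3 -m jog '[[[0,0,0],[-57,18,0],-1],[[0,0,0],[-57,18,0],-1],[[0,0,0],[0,0,30],-1],[[0,0,0],[0,0,40],-1],[[0,0,0],[0,0,0],-1]]'>/dev/null;python3 go.py .544 -.234 .03
```

```text
[ 0.62474431 -0.01992239  0.074     ]
t 9.53 tcp [ 0.5358 -0.2331  0.0998] turn [-0.011 -0.005 -0.   ] shift_now [-1.3  9.  69.7] shift_aligned [-0.9  8.2 69.8] open 0.0853 q [-0.41  0.52  0.01  1.07  0.    1.16]
```

```bash
python3 -m jog '[[[0,0,0],[-1,6,30],-1],[[0,0,0],[0,0,20],-1],[[0,0,0],[0,0,0],-1],[[0,0,0],[0,0,0],-1]]'>/dev/null;python3 go.py .544 -.234 .03
```

```text
t 10.03 tcp [ 0.5467 -0.2357  0.0567] turn [0.002 0.001 0.   ] shift_now [ 1.7 -2.7 26.7] shift_aligned [ 1.7 -2.7 26.7] open 0.0856 q [-0.41  0.57 -0.03  0.97 -0.    1.16]
```

```bash
python3 -m jog '[[[0,0,0],[1.5,-2.5,15],-1],[[0,0,0],[0,0,12],-1],[[0,0,0],[0,0,0],-1],[[0,0,0],[0,0,0],-1]]'>/dev/null;python3 go.py .544 -.234 .03
```

```text
t 10.53 tcp [ 0.5434 -0.2341  0.0282] turn [-0. -0. -0.] shift_now [ 0.1  0.6 -1.8] shift_aligned [ 0.1  0.6 -1.8] open 0.0858 q [-0.41  0.6  -0.06  0.91  0.    1.16]
```

```bash
python3 -m jog '[[[0,0,0],[0,0,-1],0.3],[[0,0,0],[0,0,0],1],[[0,0,0],[0,0,0],1],[[0,0,0],[0,0,0],1],[[0,0,0],[0,0,0],1]]'; python3 -m jog '[[[0,0,0],[0,0,-20],1],[[0,0,0],[0,0,-40],1],[[0,0,0],[0,0,-40],1],[[0,0,0],[0,0,0],1],[[0,0,0],[0,0,0],1]]';python3 go.py .6262 -.0192 .13
```

```text
t: 11.15
tcp_pos: [0.5441, -0.2344, 0.0302]
orientation: [[-0.0, 1.0, 0.002], [1.0, 0.0, -0.001], [-0.001, 0.002, -1.0]]
wrist_force: [-0.1, 0.6, 5.1]
opening: 0.0467
grip_force: 62.5
t: 11.78
tcp_pos: [0.5424, -0.2336, 0.1279]
orientation: [[-0.0, 1.0, -0.002], [1.0, 0.0, 0.001], [0.001, -0.002, -1.0]]
wrist_force: [-0.5, 0.4, -2.0]
opening: 0.0461
grip_force: 62.0
t 11.78 tcp [ 0.5424 -0.2336  0.1279] turn [-0.002 -0.001  0.   ] shift_now [214.4  83.8  -2.1] shift_aligned [214.4  83.8  -2.1] open 0.0461 q [-0.41  0.5   0.05  1.13 -0.    1.16]
```

```bash
python3 -m jog '[[[0,0,0],[43,17,0],1],[[0,0,0],[43,17,0],1],[[0,0,0],[43,17,0],1],[[0,0,0],[43,17,0],1],[[0,0,0],[42,16,0],1]]'>/dev/null; python3 -m jog '[[[0,0,0],[0,0,0],1],[[0,0,0],[0,0,0],1],[[0,0,0],[0,0,0],1]]';python3 go.py .6262 -.0192 .13
```

```text
t: 12.78
tcp_pos: [0.6264, -0.0212, 0.1283]
orientation: [[0.002, 1.0, -0.002], [1.0, -0.002, -0.0], [-0.0, -0.002, -1.0]]
wrist_force: [-0.1, -1.2, -2.7]
opening: 0.0462
grip_force: 62.0
t 12.78 tcp [ 0.6264 -0.0212  0.1283] turn [-0.002  0.    -0.002] shift_now [ 2.  -0.2 -1.7] shift_aligned [ 2.  -0.2 -1.7] open 0.0462 q [-0.03  0.56  0.17  1.18 -0.    1.54]
```

```bash
python3 -m jog '[[[0,0,0],[2,0,10],1],[[0,0,0],[0,0,10],1],[[0,0,0],[0,0,0],1],[[0,0,0],[0,0,0],1]]';python3 -m jog '[[[0,0,0],[0,0,3],1],[[0,0,0],[0,0,3],1],[[0,0,0],[0,0,0],1],[[0,0,0],[0,0,0],1]]';python3 go.py .6262 -.0192 .096
```

```text
t: 13.28
tcp_pos: [0.6273, -0.0182, 0.1092]
orientation: [[0.0, 1.0, -0.0], [1.0, -0.0, 0.0], [0.0, -0.0, -1.0]]
wrist_force: [0.6, -0.8, -1.9]
opening: 0.0465
grip_force: 62.0
t: 13.78
tcp_pos: [0.6274, -0.018, 0.1033]
orientation: [[-0.0, 1.0, -0.0], [1.0, 0.0, -0.0], [-0.0, -0.0, -1.0]]
wrist_force: [0.1, -0.2, -2.0]
opening: 0.0462
grip_force: 62.0
t 13.78 tcp [ 0.6274 -0.018   0.1033] turn [-0.  0.  0.] shift_now [-1.2 -1.2  7.3] shift_aligned [-1.2 -1.2  7.3] open 0.0462 q [-0.03  0.58  0.13  1.12 -0.    1.54]
```

```bash
python3 -m jog '[[[0,0,0],[-0.5,-0.6,2],1],[[0,0,0],[0,0,1],1],[[0,0,0],[0,0,1],1],[[0,0,0],[0,0,0],1]]';python3 -m jog '[[[0,0,0],[0,0,1.5],1],[[0,0,0],[0,0,1],1],[[0,0,0],[0,0,0],1]]';python3 go.py .6262 -.0192 .096
```

```text
t: 14.28
tcp_pos: [0.6267, -0.0185, 0.0992]
orientation: [[0.0, 1.0, -0.0], [1.0, -0.0, -0.0], [-0.0, -0.0, -1.0]]
wrist_force: [0.5, 0.2, -1.3]
opening: 0.0463
grip_force: 62.0
t: 14.65
tcp_pos: [0.6267, -0.0185, 0.0966]
orientation: [[0.0, 1.0, -0.0], [1.0, -0.0, 0.0], [0.0, -0.0, -1.0]]
wrist_force: [0.2, -0.0, -2.1]
opening: 0.0458
grip_force: 62.0
t 14.65 tcp [ 0.6267 -0.0185  0.0966] turn [-0. -0. -0.] shift_now [-0.7 -0.5  0.6] shift_aligned [-0.7 -0.5  0.6] open 0.0458 q [-0.03  0.59  0.12  1.11  0.    1.54]
```

```bash
python3 -m jog '[[[0,0,0],[0,0,0.8],1],[[0,0,0],[0,0,0],1],[[0,0,0],[0,0,0],1]]'; python3 -m jog '[[[0,0,0],[0,0,0],0],[[0,0,0],[0,0,0],-1],[[0,0,0],[0,0,0],-1],[[0,0,0],[0,0,0],-1],[[0,0,0],[0,0,0],-1]]'; python3 -m jog '[[[0,0,0],[0,0,-20],-1],[[0,0,0],[0,0,-40],-1],[[0,0,0],[0,0,-40],-1],[[0,0,0],[0,0,0],-1]]'>/dev/null;python3 go.py .543 -.3178 .13
```

```text
t: 15.02
tcp_pos: [0.6268, -0.0185, 0.0962]
orientation: [[-0.0, 1.0, 0.0], [1.0, 0.0, -0.0], [-0.0, 0.0, -1.0]]
wrist_force: [-1.2, 0.4, -0.1]
opening: 0.0465
grip_force: 62.3
t: 15.65
tcp_pos: [0.6269, -0.0185, 0.096]
orientation: [[0.0, 1.0, 0.0], [1.0, -0.0, 0.0], [0.0, 0.0, -1.0]]
wrist_force: [0.3, 1.8, 0.4]
opening: 0.0857
grip_force: 0.0
t 16.15 tcp [ 0.6293 -0.0186  0.2006] turn [ 0.009  0.    -0.   ] shift_now [-299.2  -86.9   69.9] shift_aligned [-299.2  -86.3   70.6] open 0.0855 q [-0.03  0.52  0.28  1.33  0.    1.54]
```

```bash
python3 -m jog '[[[0,0,0],[-50,-14,0],-1],[[0,0,0],[-50,-14,0],-1],[[0,0,0],[-50,-14,0],-1],[[0,0,0],[-50,-14,0],-1],[[0,0,0],[-50,-15,0],-1]]'>/dev/null;python3 -m jog '[[[0,0,0],[-49,-15,20],-1],[[0,0,0],[0,0,50],-1],[[0,0,0],[0,0,40],-1],[[0,0,0],[0,0,0],-1],[[0,0,0],[0,0,0],-1]]'>/dev/null;python3 go.py .543 -.3178 .03
```

```text
t 17.4 tcp [ 0.5415 -0.3177  0.0869] turn [0.001 0.001 0.   ] shift_now [-0.1  1.5 56.9] shift_aligned [-0.1  1.5 56.9] open 0.0853 q [-0.53  0.6   0.11  1.08 -0.    1.04]
```

```bash
python3 -m jog '[[[0,0,0],[0,1.5,25],-1],[[0,0,0],[0,0,20],-1],[[0,0,0],[0,0,11],-1],[[0,0,0],[0,0,0],-1],[[0,0,0],[0,0,0],-1]]'>/dev/null;python3 go.py .543 -.3178 .03
```

```text
t 18.02 tcp [ 0.5433 -0.318   0.0315] turn [0.002 0.001 0.   ] shift_now [ 0.2 -0.3  1.5] shift_aligned [ 0.2 -0.3  1.5] open 0.0853 q [-0.53  0.66  0.06  0.97  0.    1.04]
```

```bash
python3 -m jog '[[[0,0,0],[0,0,1],0.3],[[0,0,0],[0,0,0],1],[[0,0,0],[0,0,0],1],[[0,0,0],[0,0,0],1],[[0,0,0],[0,0,0],1]]'; python3 -m jog '[[[0,0,0],[0,0,-25],1],[[0,0,0],[0,0,-55],1],[[0,0,0],[0,0,-55],1],[[0,0,0],[0,0,0],1],[[0,0,0],[0,0,0],1]]';python3 go.py .6265 -.0187 .165
```

```text
t: 18.65
tcp_pos: [0.5428, -0.3179, 0.0299]
orientation: [[0.0, 1.0, 0.001], [1.0, -0.0, -0.001], [-0.001, 0.001, -1.0]]
wrist_force: [0.3, 0.6, 6.4]
opening: 0.0463
grip_force: 62.4
t: 19.27
tcp_pos: [0.5417, -0.3171, 0.1629]
orientation: [[-0.0, 1.0, -0.002], [1.0, 0.0, 0.001], [0.001, -0.002, -1.0]]
wrist_force: [-1.1, -0.0, -2.4]
opening: 0.0464
grip_force: 61.9
t 19.27 tcp [ 0.5417 -0.3171  0.1629] turn [-0.002 -0.001  0.   ] shift_now [298.4  84.8  -1.9] shift_aligned [298.4  84.8  -2.1] open 0.0464 q [-0.53  0.54  0.22  1.25  0.    1.04]
```

```bash
python3 -m jog '[[[0,0,0],[49.7,14.1,0],1],[[0,0,0],[49.7,14.1,0],1],[[0,0,0],[49.7,14.1,0],1],[[0,0,0],[49.7,14.1,0],1],[[0,0,0],[49.7,14.1,0],1]]'>/dev/null; python3 -m jog '[[[0,0,0],[49.7,14.1,0],1],[[0,0,0],[0,0,0],1],[[0,0,0],[0,0,0],1],[[0,0,0],[0,0,0],1]]';python3 go.py .6265 -.0187 .132
```

```text
t: 20.4
tcp_pos: [0.626, -0.0206, 0.1628]
orientation: [[0.002, 1.0, -0.002], [1.0, -0.002, -0.0], [-0.0, -0.002, -1.0]]
wrist_force: [-0.8, 0.1, -1.2]
opening: 0.0463
grip_force: 61.9
t 20.4 tcp [ 0.626  -0.0206  0.1628] turn [-0.002  0.    -0.002] shift_now [ 1.9  0.5 30.8] shift_aligned [ 1.9  0.5 30.8] open 0.0463 q [-0.03  0.54  0.22  1.25 -0.    1.54]
```

```bash
python3 -m jog '[[[0,0,0],[1,0,12],1],[[0,0,0],[0,0,10],1],[[0,0,0],[0,0,0],1],[[0,0,0],[0,0,0],1]]';python3 -m jog '[[[0,0,0],[0,0,2],1],[[0,0,0],[0,0,2],1],[[0,0,0],[0,0,1],1],[[0,0,0],[0,0,0],1],[[0,0,0],[0,0,0],1]]';python3 go.py .6265 -.0187 .132
```

```text
t: 20.9
tcp_pos: [0.6269, -0.0185, 0.1419]
orientation: [[0.0, 1.0, -0.0], [1.0, -0.0, 0.0], [0.0, -0.0, -1.0]]
wrist_force: [0.3, 0.2, -1.0]
opening: 0.0465
grip_force: 61.9
t: 21.52
tcp_pos: [0.6269, -0.0183, 0.1371]
orientation: [[-0.0, 1.0, 0.0], [1.0, 0.0, 0.0], [0.0, 0.0, -1.0]]
wrist_force: [-0.0, -0.9, -1.8]
opening: 0.0463
grip_force: 61.9
t 21.52 tcp [ 0.6269 -0.0183  0.1371] turn [ 0. -0.  0.] shift_now [-0.4 -0.4  5.1] shift_aligned [-0.4 -0.4  5.1] open 0.0463 q [-0.03  0.56  0.18  1.19  0.    1.54]
```

```bash
python3 -m jog '[[[0,0,0],[0,0,2],1],[[0,0,0],[0,0,2],1],[[0,0,0],[0,0,1],1],[[0,0,0],[0,0,0],1],[[0,0,0],[0,0,0],1]]'; python3 -m jog '[[[0,0,0],[0,0,0.5],1],[[0,0,0],[0,0,0],1],[[0,0,0],[0,0,0],1]]';python3 go.py .6265 -.0187 .132
```

```text
t: 22.15
tcp_pos: [0.6268, -0.0183, 0.1319]
orientation: [[-0.0, 1.0, -0.0], [1.0, 0.0, 0.0], [0.0, -0.0, -1.0]]
wrist_force: [0.0, -0.3, -1.5]
opening: 0.0463
grip_force: 62.2
t: 22.52
tcp_pos: [0.6269, -0.0183, 0.1319]
orientation: [[-0.0, 1.0, 0.0], [1.0, 0.0, 0.0], [0.0, 0.0, -1.0]]
wrist_force: [-1.8, 1.3, 1.7]
opening: 0.0464
grip_force: 62.2
t 22.52 tcp [ 0.6269 -0.0183  0.1319] turn [ 0. -0.  0.] shift_now [-0.4 -0.4 -0.1] shift_aligned [-0.4 -0.4 -0.1] open 0.0464 q [-0.03  0.56  0.17  1.18  0.    1.54]
```

Home. Release and go for stage c (0.429,-0.166).

```bash
python3 -m jog '[[[0,0,0],[0,0,0],0],[[0,0,0],[0,0,0],-1],[[0,0,0],[0,0,0],-1],[[0,0,0],[0,0,0],-1],[[0,0,0],[0,0,0],-1]]'; python3 -m jog '[[[0,0,0],[0,0,-20],-1],[[0,0,0],[0,0,-40],-1],[[0,0,0],[0,0,-20],-1],[[0,0,0],[0,0,0],-1],[[0,0,0],[0,0,0],-1]]'>/dev/null;python3 go.py .429 -.1658 .13
```

```text
t: 23.15
tcp_pos: [0.627, -0.0184, 0.1314]
orientation: [[0.0, 1.0, -0.0], [1.0, -0.0, -0.0], [-0.0, -0.0, -1.0]]
wrist_force: [0.4, -0.3, 0.4]
opening: 0.0857
grip_force: 0.0
t 23.77 tcp [ 0.6263 -0.0184  0.2103] turn [-0.002 -0.    -0.   ] shift_now [-147.4 -197.2   80.6] shift_aligned [-147.4 -197.3   80.3] open 0.0855 q [-0.03  0.51  0.3   1.36 -0.    1.54]
```

```bash
python3 -m jog '[[[0,0,0],[-30,-39.4,0],-1],[[0,0,0],[-30,-39.4,0],-1],[[0,0,0],[-30,-39.4,0],-1],[[0,0,0],[-29,-39.4,0],-1],[[0,0,0],[-29,-39.4,0],-1]]'>/dev/null;python3 -m jog '[[[0,0,0],[0,0,50],-1],[[0,0,0],[0,0,50],-1],[[0,0,0],[0,0,30],-1],[[0,0,0],[0,0,0],-1],[[0,0,0],[0,0,0],-1]]'>/dev/null;python3 go.py .429 -.1658 .03
```

```text
t 25.02 tcp [ 0.4302 -0.1664  0.0819] turn [0. 0. 0.] shift_now [ 0.6 -1.2 51.9] shift_aligned [ 0.6 -1.2 51.9] open 0.0854 q [-0.37  0.32 -0.37  0.88 -0.    1.2 ]
```

```bash
python3 -m jog '[[[0,0,0],[0.5,-1,25],-1],[[0,0,0],[0,0,18],-1],[[0,0,0],[0,0,8],-1],[[0,0,0],[0,0,0],-1],[[0,0,0],[0,0,0],-1]]'>/dev/null;python3 go.py .429 -.1658 .03;python3 -m jog '[[[0,0,0],[0,0,0],0.3],[[0,0,0],[0,0,0],1],[[0,0,0],[0,0,0],1],[[0,0,0],[0,0,0],1],[[0,0,0],[0,0,0],1]]'; python3 -m jog '[[[0,0,0],[0,0,-40],1],[[0,0,0],[0,0,-60],1],[[0,0,0],[0,0,-60],1],[[0,0,0],[0,0,-10],1],[[0,0,0],[0,0,0],1]]';python3 go.py .6265 -.0187 .2
```

```text
t 25.65 tcp [ 0.4298 -0.1662  0.0315] turn [0.002 0.001 0.   ] shift_now [ 0.4 -0.8  1.5] shift_aligned [ 0.4 -0.8  1.5] open 0.0852 q [-0.37  0.39 -0.43  0.75 -0.    1.2 ]
t: 26.28
tcp_pos: [0.4293, -0.1661, 0.0313]
orientation: [[0.0, 1.0, 0.001], [1.0, -0.0, -0.001], [-0.001, 0.001, -1.0]]
wrist_force: [-1.1, -0.3, 5.4]
opening: 0.0465
grip_force: 61.2
t: 26.9
tcp_pos: [0.4289, -0.1659, 0.2006]
orientation: [[0.0, 1.0, 0.001], [1.0, -0.0, -0.0], [-0.0, 0.001, -1.0]]
wrist_force: [0.8, 0.4, -1.3]
opening: 0.0463
grip_force: 62.2
t 26.9 tcp [ 0.4289 -0.1659  0.2006] turn [ 0.001  0.    -0.   ] shift_now [147.2 197.6   0.8] shift_aligned [147.2 197.6   0.6] open 0.0463 q [-0.37  0.19 -0.19  1.19  0.    1.2 ]
```

```bash
python3 -m jog '[[[0,0,0],[29.5,39.5,0],1],[[0,0,0],[29.5,39.5,0],1],[[0,0,0],[29.5,39.5,0],1],[[0,0,0],[29.5,39.5,0],1],[[0,0,0],[29.5,39.5,0],1]]'>/dev/null; python3 -m jog '[[[0,0,0],[0,0,0],1],[[0,0,0],[0,0,0],1],[[0,0,0],[0,0,0],1],[[0,0,0],[0,0,0],1]]';python3 go.py .6267 -.0184 .1693
```

```text
t: 28.02
tcp_pos: [0.6257, -0.0193, 0.2007]
orientation: [[0.001, 1.0, -0.0], [1.0, -0.001, -0.0], [-0.0, -0.0, -1.0]]
wrist_force: [-0.3, -0.6, 0.2]
opening: 0.0464
grip_force: 62.4
t 28.02 tcp [ 0.6257 -0.0193  0.2007] turn [-0.     0.    -0.001] shift_now [ 0.9  1.  31.4] shift_aligned [ 0.9  1.  31.4] open 0.0464 q [-0.03  0.52  0.28  1.34 -0.    1.54]
```

```bash
python3 -m jog '[[[0,0,0],[0.3,0.3,12],1],[[0,0,0],[0,0,10],1],[[0,0,0],[0,0,0],1],[[0,0,0],[0,0,0],1]]';python3 -m jog '[[[0,0,0],[0,0,2],1],[[0,0,0],[0,0,2],1],[[0,0,0],[0,0,1],1],[[0,0,0],[0,0,0],1],[[0,0,0],[0,0,0],1]]';python3 go.py .6267 -.0184 .1693
```

```text
t: 28.52
tcp_pos: [0.6267, -0.018, 0.1784]
orientation: [[0.0, 1.0, -0.0], [1.0, -0.0, -0.0], [-0.0, -0.0, -1.0]]
wrist_force: [0.5, 0.3, -0.3]
opening: 0.0465
grip_force: 62.4
t: 29.15
tcp_pos: [0.6268, -0.018, 0.1736]
orientation: [[-0.0, 1.0, 0.0], [1.0, 0.0, 0.0], [0.0, 0.0, -1.0]]
wrist_force: [1.2, -0.3, -1.2]
opening: 0.0459
grip_force: 62.4
t 29.15 tcp [ 0.6268 -0.018   0.1736] turn [ 0. -0.  0.] shift_now [-0.4 -0.1  4.3] shift_aligned [-0.4 -0.1  4.3] open 0.0459 q [-0.03  0.53  0.24  1.28  0.    1.54]
```

```bash
python3 -m jog '[[[0,0,0],[-0.3,0,2],1],[[0,0,0],[0,0,2],1],[[0,0,0],[0,0,0.5],1],[[0,0,0],[0,0,0],1],[[0,0,0],[0,0,0],1]]'; python3 -m jog '[[[0,0,0],[0,0,0.3],1],[[0,0,0],[0,0,0],1],[[0,0,0],[0,0,0],1]]'
```

```text
t: 29.78
tcp_pos: [0.6268, -0.0184, 0.1693]
orientation: [[0.0, 1.0, 0.0], [1.0, -0.0, -0.0], [-0.0, 0.0, -1.0]]
wrist_force: [-1.0, -0.5, 1.9]
opening: 0.0462
grip_force: 62.8
t: 30.15
tcp_pos: [0.6268, -0.0184, 0.1693]
orientation: [[0.0, 1.0, 0.001], [1.0, -0.0, -0.0], [-0.0, 0.001, -1.0]]
wrist_force: [-1.6, -0.5, 5.1]
opening: 0.0464
grip_force: 62.8
```

```bash
python3 -m jog '[[[0,0,0],[0,0,0],0],[[0,0,0],[0,0,0],-1],[[0,0,0],[0,0,0],-1],[[0,0,0],[0,0,0],-1],[[0,0,0],[0,0,0],-1]]'; python3 -m jog '[[[0,0,0],[0,0,-20],-1],[[0,0,0],[0,0,-40],-1],[[0,0,0],[0,0,0],-1],[[0,0,0],[0,0,0],-1]]'>/dev/null;python3 go.py .429 -.2757 .13
```

```text
t: 30.78
tcp_pos: [0.6267, -0.0183, 0.1684]
orientation: [[-0.0, 1.0, -0.0], [1.0, 0.0, 0.0], [0.0, -0.0, -1.0]]
wrist_force: [0.7, -0.2, -0.6]
opening: 0.0854
grip_force: 0.0
t 31.27 tcp [ 0.6266 -0.0183  0.2284] turn [-0. -0. -0.] shift_now [-257.4 -197.6   98.4] shift_aligned [-257.4 -197.6   98.4] open 0.0857 q [-0.03  0.51  0.34  1.4   0.    1.54]
```

```bash
python3 -m jog '[[[0,0,0],[-43,-33,0],-1],[[0,0,0],[-43,-33,0],-1],[[0,0,0],[-43,-33,0],-1],[[0,0,0],[-43,-33,0],-1],[[0,0,0],[-43,-33,0],-1]]'>/dev/null;python3 -m jog '[[[0,0,0],[-42,-33,20],-1],[[0,0,0],[0,0,50],-1],[[0,0,0],[0,0,50],-1],[[0,0,0],[0,0,0],-1],[[0,0,0],[0,0,0],-1]]'>/dev/null;python3 go.py .429 -.2757 .05
```

```text
t 32.52 tcp [ 0.4292 -0.2755  0.1095] turn [0. 0. 0.] shift_now [-0.2 -0.2 59.5] shift_aligned [-0.2 -0.2 59.5] open 0.0855 q [-0.57  0.37 -0.21  1.    0.    1.  ]
```

```bash
python3 -m jog '[[[0,0,0],[0,0,30],-1],[[0,0,0],[0,0,20],-1],[[0,0,0],[0,0,8],-1],[[0,0,0],[0,0,0],-1],[[0,0,0],[0,0,0],-1]]'>/dev/null;python3 go.py .429 -.2757 .05;python3 -m jog '[[[0,0,0],[0,0,0],0.5],[[0,0,0],[0,0,0],1],[[0,0,0],[0,0,0],1],[[0,0,0],[0,0,0],1],[[0,0,0],[0,0,0],1]]'; python3 -m jog '[[[0,0,0],[0,0,0],1],[[0,0,0],[0,0,-30],1],[[0,0,0],[0,0,-60],1],[[0,0,0],[0,0,-60],1],[[0,0,0],[0,0,-55],1]]';python3 -m jog '[[[0,0,0],[0,0,0],1],[[0,0,0],[0,0,0],1]]';python3 go.py .6267 -.0184 .25
```

```text
t 33.15 tcp [ 0.4298 -0.2759  0.0521] turn [0.002 0.001 0.   ] shift_now [ 0.2 -0.8  2.1] shift_aligned [ 0.2 -0.8  2.1] open 0.0855 q [-0.57  0.44 -0.28  0.86 -0.    1.  ]
t: 33.78
tcp_pos: [0.4288, -0.2755, 0.051]
orientation: [[0.0, 1.0, 0.0], [1.0, -0.0, -0.0], [-0.0, 0.0, -1.0]]
wrist_force: [-1.3, -0.1, 3.3]
opening: 0.0253
grip_force: 58.9
t: 34.4
tcp_pos: [0.4285, -0.2751, 0.2571]
orientation: [[-0.0, 1.0, -0.0], [1.0, 0.0, 0.0], [0.0, -0.0, -1.0]]
wrist_force: [1.8, -1.1, -2.0]
opening: 0.0256
grip_force: 59.1
t: 34.65
tcp_pos: [0.4282, -0.275, 0.2545]
orientation: [[-0.0, 1.0, -0.002], [1.0, 0.0, 0.001], [0.001, -0.002, -1.0]]
wrist_force: [-0.3, 0.8, -1.9]
opening: 0.0253
grip_force: 59.2
t 34.65 tcp [ 0.4282 -0.275   0.2545] turn [-0.002 -0.001  0.   ] shift_now [256.5 198.5   4.4] shift_aligned [256.6 198.5   4.5] open 0.0253 q [-0.57  0.26  0.04  1.35  0.    1.  ]
```

```bash
python3 -m jog '[[[0,0,0],[43,33.2,0],1],[[0,0,0],[43,33.2,0],1],[[0,0,0],[43,33.2,0],1],[[0,0,0],[43,33.2,0],1],[[0,0,0],[43,33.2,0],1]]'>/dev/null; python3 -m jog '[[[0,0,0],[41,32,0],1],[[0,0,0],[0,0,0],1],[[0,0,0],[0,0,0],1],[[0,0,0],[0,0,0],1],[[0,0,0],[0,0,0],1]]';python3 go.py .6267 -.0184 .225
```

```text
t: 35.9
tcp_pos: [0.6261, -0.0205, 0.2558]
orientation: [[0.002, 1.0, -0.0], [1.0, -0.002, -0.0], [-0.0, -0.0, -1.0]]
wrist_force: [0.2, -0.3, -1.2]
opening: 0.0251
grip_force: 59.5
t 35.9 tcp [ 0.6261 -0.0205  0.2558] turn [-0.     0.    -0.002] shift_now [ 2.1  0.6 30.8] shift_aligned [ 2.1  0.6 30.8] open 0.0251 q [-0.03  0.5   0.4   1.47 -0.    1.54]
```

```bash
python3 -m jog '[[[0,0,0],[1.2,0,12],1],[[0,0,0],[0,0,9],1],[[0,0,0],[0,0,0],1],[[0,0,0],[0,0,0],1]]';python3 -m jog '[[[0,0,0],[0,0,2],1],[[0,0,0],[0,0,2],1],[[0,0,0],[0,0,1],1],[[0,0,0],[0,0,0],1],[[0,0,0],[0,0,0],1]]';python3 go.py .6267 -.0184 .225
```

```text
t: 36.4
tcp_pos: [0.6267, -0.0181, 0.2346]
orientation: [[-0.0, 1.0, -0.0], [1.0, 0.0, -0.0], [-0.0, -0.0, -1.0]]
wrist_force: [0.1, -0.3, -0.8]
opening: 0.0255
grip_force: 59.5
t: 37.02
tcp_pos: [0.6267, -0.0181, 0.2298]
orientation: [[-0.0, 1.0, 0.0], [1.0, 0.0, -0.0], [-0.0, 0.0, -1.0]]
wrist_force: [0.8, -0.1, -1.8]
opening: 0.0255
grip_force: 59.5
t 37.02 tcp [ 0.6267 -0.0181  0.2298] turn [0. 0. 0.] shift_now [-0.3 -0.   4.8] shift_aligned [-0.3 -0.   4.8] open 0.0255 q [-0.03  0.51  0.34  1.41 -0.    1.54]
```

```bash
python3 -m jog '[[[0,0,0],[-0.2,0,2],1],[[0,0,0],[0,0,2],1],[[0,0,0],[0,0,0.7],1],[[0,0,0],[0,0,0],1],[[0,0,0],[0,0,0],1]]'; python3 -m jog '[[[0,0,0],[0,0,0.3],1],[[0,0,0],[0,0,0],1],[[0,0,0],[0,0,0],1]]'
```

```text
t: 37.65
tcp_pos: [0.6267, -0.0182, 0.2251]
orientation: [[-0.0, 1.0, 0.0], [1.0, 0.0, 0.0], [0.0, 0.0, -1.0]]
wrist_force: [0.4, 0.8, 0.3]
opening: 0.0255
grip_force: 59.5
t: 38.02
tcp_pos: [0.6268, -0.0182, 0.2251]
orientation: [[-0.0, 1.0, 0.0], [1.0, 0.0, 0.0], [0.0, 0.0, -1.0]]
wrist_force: [-0.1, 2.1, 1.7]
opening: 0.0254
grip_force: 59.7
```

Home by force and height. Release, rise clear of the cone, move towards the right to look at the whole scene.

```bash
python3 -m jog '[[[0,0,0],[0,0,0],0],[[0,0,0],[0,0,0],-1],[[0,0,0],[0,0,0],-1],[[0,0,0],[0,0,0],-1],[[0,0,0],[0,0,0],-1]]'; python3 -m jog '[[[0,0,0],[0,0,-20],-1],[[0,0,0],[0,0,-30],-1],[[0,0,0],[0,0,-10],-1],[[0,0,0],[0,0,0],-1]]'>/dev/null; python3 -m jog '[[[0,0,0],[-30,-50,0],-1],[[0,0,0],[-30,-50,0],-1],[[0,0,0],[-30,-50,0],-1],[[0,0,0],[-30,-50,0],-1],[[0,0,0],[0,0,0],-1]]'
python3 - <<'E'
from h import *
d=snap('top','top2');cv2.imwrite('pics/c3.png',cv2.resize(d['pixels'][160:330,160:480,::-1],None,fx=2.5,fy=2.5,interpolation=cv2.INTER_CUBIC))
snap('scene','scene2')
E
```

```text
t: 38.65
tcp_pos: [0.6267, -0.0184, 0.2247]
orientation: [[0.0, 1.0, -0.0], [1.0, -0.0, -0.0], [-0.0, -0.0, -1.0]]
wrist_force: [-0.0, 0.3, 0.3]
opening: 0.0852
grip_force: 0.0
t: 39.78
tcp_pos: [0.4227, -0.1394, 0.2835]
orientation: [[0.004, 1.0, -0.003], [1.0, -0.004, 0.001], [0.001, -0.003, -1.0]]
wrist_force: [1.2, 0.5, 0.4]
opening: 0.0852
grip_force: 0.0
```

View pics/c3.png

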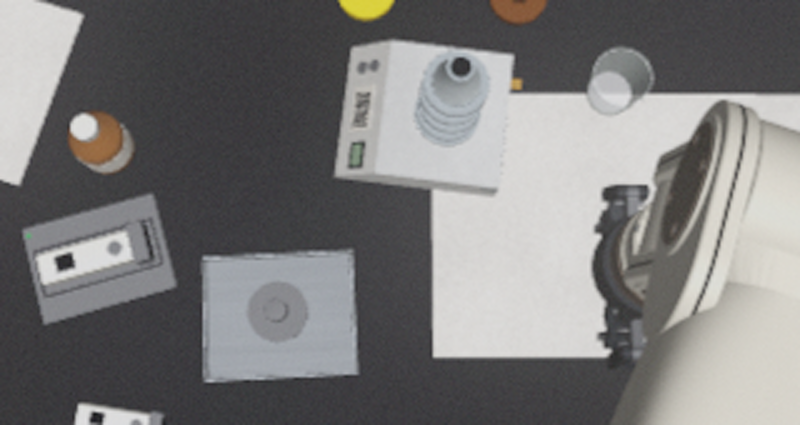

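View pics/scene2.png

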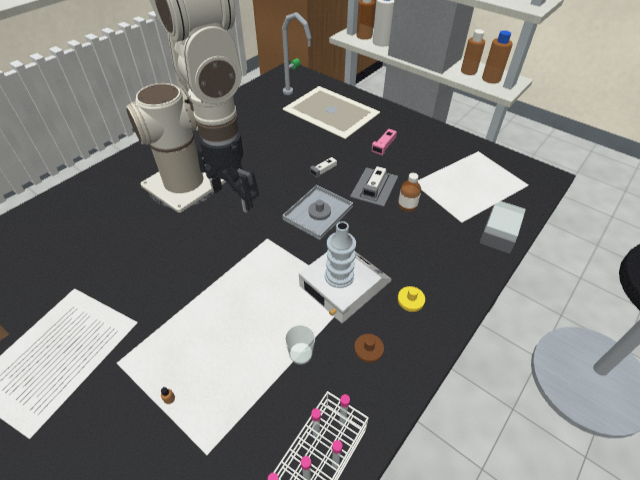

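Run:
```python
from h import *
d=load('top2')
cv2.imwrite('pics/c4.png',cv2.resize(d['pixels'][233:293,163:243,::-1],None,fx=10,fy=10,interpolation=cv2.INTER_CUBIC))
```

```text
(no output)
```

View pics/c4.png

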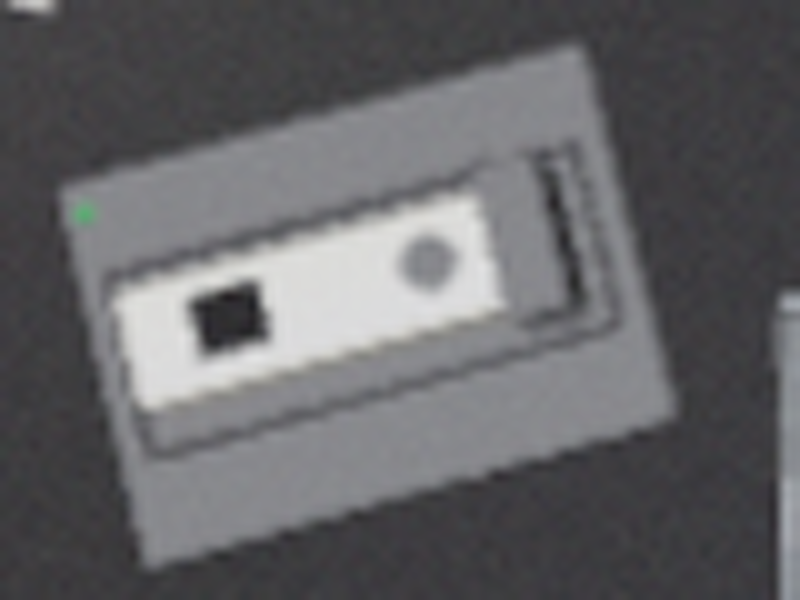

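```bash
python3 - <<'E'
from h import *
d=load('top2')
f=lambda L,z:np.array([pt(d,163+u/10-.45,233+v/10-.45,z) for u,v in L])
P=f([(60,187),(582,42),(680,418),(145,567)],.008);R=f([(115,295),(475,190),(505,310),(140,410)],.036)
def ax(Q): v=(Q[1]+Q[2]-Q[0]-Q[3])/2; return np.linalg.norm(v),np.degrees(np.arctan2(v[1],v[0])),v[:2]/np.linalg.norm(v[:2])
print('pad',P.mean(0),ax(P));l,a,e=ax(R);m=R.mean(0)
print('body',m,l,a,'origin',m[:2]+e*.0075)
Q=f([(508,315)],.036); 
print(d['z_map'].shape)
E
python3 go.py .472 .362 .12 105
```

```text
pad [0.47426012 0.36328167 0.008     ] (np.float64(0.1489831891903703), np.float64(-73.98143228079574), array([ 0.27594886, -0.96117232]))
body [0.4712931  0.37196695 0.036     ] 0.09981860410022117 -73.71031117933454 origin [0.47339681 0.36476803]
(480, 640)
t 39.88 tcp [ 0.4262 -0.1385  0.2841] turn [-0.    -0.    -0.263] shift_now [500.5  45.2 164.3] shift_aligned [471.6 173.8 164.1] open 0.0854 q [-0.31  0.12 -0.05  1.4   0.    1.26]
```

```bash
python3 -m jog '[[[0,0,-0.14],[0,0,0],-1],[[0,0,-0.14],[0,0,0],-1],[[0,0,0],[0,0,0],-1],[[0,0,0],[0,0,0],-1]]'>/dev/null; python3 go.py .4735 .3635 .03 106
```

```text
t 40.38 tcp [ 0.4273 -0.1379  0.2842] turn [-0.001 -0.    -0.   ] shift_now [469.1 182.7 254.3] shift_aligned [469.2 182.6 254.2] open 0.0857 q [-0.31  0.13 -0.05  1.4   0.    0.98]
```

```bash
python3 -m jog '[[[0,0,0],[47,18.2,0],-1],[[0,0,0],[47,18.2,0],-1],[[0,0,0],[47,18.2,0],-1],[[0,0,0],[47,18.2,0],-1],[[0,0,0],[47,18.2,0],-1]]'>/dev/null; python3 -m jog '[[[0,0,0],[47,18.2,10],-1],[[0,0,0],[47,18.2,20],-1],[[0,0,0],[47,18.2,20],-1],[[0,0,0],[47,18.2,20],-1],[[0,0,0],[46,18.2,20],-1]]'>/dev/null; python3 -m jog '[[[0,0,0],[0,0,50],-1],[[0,0,0],[0,0,40],-1],[[0,0,0],[0,0,0],-1],[[0,0,0],[0,0,0],-1]]'>/dev/null; python3 go.py .4735 .3635 .03 106
```

```text
t 42.12 tcp [0.4728 0.3634 0.1061] turn [ 0.002 -0.001  0.   ] shift_now [-0.1  0.6 76.1] shift_aligned [-0.1  0.7 76.1] open 0.0854 q [0.66 0.52 0.03 1.08 0.   1.95]
```

```bash
python3 -m jog '[[[0,0,0],[0,0,25],-1],[[0,0,0],[0,0,25],-1],[[0,0,0],[0,0,20],-1],[[0,0,0],[0,0,5],-1],[[0,0,0],[0,0,0],-1]]'
python3 - <<'E'
from h import *
d=snap('scene','scene3');cv2.imwrite('pics/c5.png',cv2.resize(d['pixels'][120:240,280:440,::-1],None,fx=4,fy=4))
E
python3 go.py .4735 .3635 .03 106
```

```text
t: 42.75
tcp_pos: [0.4731, 0.3634, 0.0314]
orientation: [[-0.276, 0.961, 0.002], [0.961, 0.276, 0.002], [0.001, 0.003, -1.0]]
wrist_force: [0.2, -1.1, -0.8]
opening: 0.0854
grip_force: 0.0
t 42.8 tcp [0.4732 0.3635 0.0316] turn [ 0.003 -0.001  0.   ] shift_now [-0.1  0.3  1.6] shift_aligned [-0.1  0.3  1.6] open 0.0853 q [ 0.65  0.6  -0.05  0.92  0.    1.95]
```

View pics/c5.png

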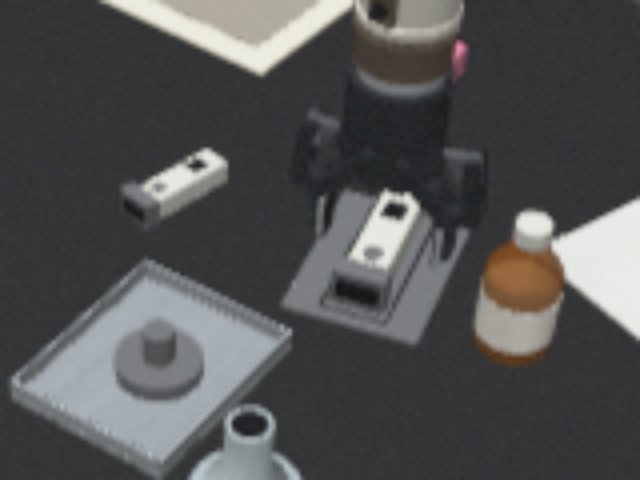

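The reader sits between the fingers, on its outline, with the cap still flat in the tray. Grip it and lift.

```bash
python3 -m jog '[[[0,0,0],[0,0,0],0],[[0,0,0],[0,0,0],1],[[0,0,0],[0,0,0],1],[[0,0,0],[0,0,0],1],[[0,0,0],[0,0,0],1]]'; python3 -m jog '[[[0,0,0],[0,0,0],1],[[0,0,0],[0,0,-30],1],[[0,0,0],[0,0,-50],1],[[0,0,0],[0,0,-50],1],[[0,0,0],[0,0,-20],1]]'>/dev/null; python3 -m jog '[[[0,0,0.14],[0,0,0],1],[[0,0,0.14],[0,0,0],1],[[0,0,0.12],[0,0,0],1],[[0,0,0],[0,0,0],1],[[0,0,0],[0,0,0],1]]'; python3 go.py .654 .2078 .043 83
```

```text
t: 43.42
tcp_pos: [0.4725, 0.3631, 0.0304]
orientation: [[-0.276, 0.961, 0.001], [0.961, 0.276, 0.001], [0.001, 0.001, -1.0]]
wrist_force: [0.2, 1.1, 4.3]
opening: 0.0327
grip_force: 62.0
t: 44.68
tcp_pos: [0.4717, 0.3625, 0.179]
orientation: [[0.118, 0.993, -0.001], [0.993, -0.118, -0.001], [-0.001, -0.001, -1.0]]
wrist_force: [-0.1, 0.8, -0.4]
opening: 0.0329
grip_force: 61.3
t 44.67 tcp [0.4717 0.3625 0.179 ] turn [-0.001  0.001  0.004] shift_now [-131.9  199.4  136. ] shift_aligned [-131.3  199.8  136. ] open 0.0329 q [0.66 0.47 0.14 1.25 0.   2.34]
```

```bash
python3 -m jog '[[[0,0,0],[-26.3,40,0],1],[[0,0,0],[-26.3,40,0],1],[[0,0,0],[-26.3,40,0],1],[[0,0,0],[-26.3,40,0],1],[[0,0,0],[-26.3,40,0],1]]'>/dev/null; python3 -m jog '[[[0,0,0],[0,0,40],1],[[0,0,0],[0,0,40],1],[[0,0,0],[0,0,30],1],[[0,0,0],[0,0,0],1],[[0,0,0],[0,0,0],1]]'; python3 go.py .654 .2078 .043 83
```

```text
t: 45.92
tcp_pos: [0.6556, 0.2085, 0.0709]
orientation: [[0.119, 0.993, 0.002], [0.993, -0.119, 0.0], [0.001, 0.001, -1.0]]
wrist_force: [1.0, -0.5, -0.6]
opening: 0.0329
grip_force: 61.3
t 45.92 tcp [0.6556 0.2085 0.0709] turn [ 0.001 -0.001  0.003] shift_now [-0.9 -1.5 27.9] shift_aligned [-0.9 -1.5 27.9] open 0.0329 q [ 0.31  0.72  0.3   1.15 -0.    2.  ]
```

```bash
python3 -m jog '[[[0,0,0],[-0.5,-1,12],1],[[0,0,0],[0,0,10],1],[[0,0,0],[0,0,5],1],[[0,0,0],[0,0,0],1],[[0,0,0],[0,0,0],1]]'
python3 - <<'E'
from h import *
d=snap('scene','scene4');cv2.imwrite('pics/c6.png',cv2.resize(d['pixels'][140:300,300:500,::-1],None,fx=3.5,fy=3.5))
E
python3 -m jog '[[[0,0,0],[0,0,0],1],[[0,0,0],[0,0,0],1],[[0,0,0],[0,0,0],1],[[0,0,0],[0,0,0],1],[[0,0,0],[0,0,0],1]]'>/dev/null; python3 -m jog '[[[0,0,0],[0,0,0],1],[[0,0,0],[0,0,0],1],[[0,0,0],[0,0,0],1],[[0,0,0],[0,0,0],1],[[0,0,0],[0,0,0],1]]'; python3 go.py .4725 .3631 .0304 106
```

```text
t: 46.55
tcp_pos: [0.654, 0.2079, 0.0429]
orientation: [[0.12, 0.993, 0.0], [0.993, -0.12, 0.0], [0.0, 0.0, -1.0]]
wrist_force: [1.4, -0.2, -1.0]
opening: 0.033
grip_force: 61.3
t: 47.85
tcp_pos: [0.6538, 0.2078, 0.0427]
orientation: [[0.12, 0.993, -0.0], [0.993, -0.12, -0.0], [-0.0, -0.0, -1.0]]
wrist_force: [0.5, 0.2, -1.1]
opening: 0.0333
grip_force: 61.3
t 47.85 tcp [0.6538 0.2078 0.0427] turn [-0.     0.    -0.399] shift_now [ 132.5 -198.5   12.3] shift_aligned [ 199.2 -131.4   12.3] open 0.0333 q [ 0.31  0.75  0.27  1.09 -0.    2.  ]
```

View pics/c6.png

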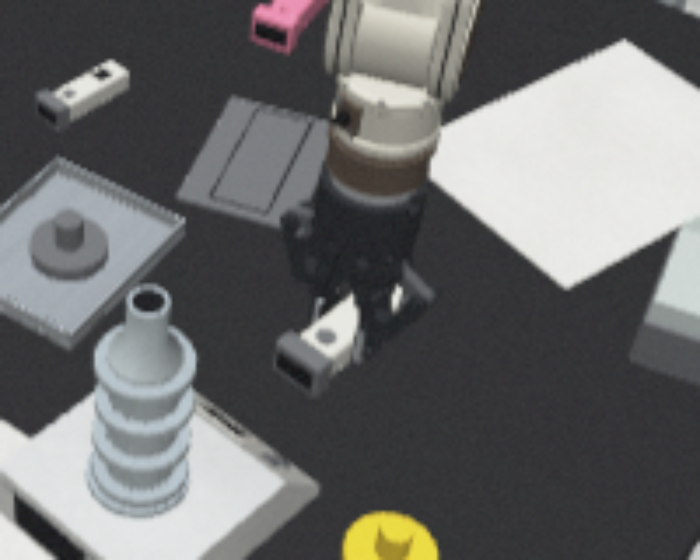

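```bash
python3 -c "
from h import *
d=load('top0');p=pt(d,304.8,203.8);print(p)
e=np.array([-.12,-.993]);w=np.array([.6538,.2078])+.06*e;v=p[:2]-w;print(v@e, v@np.array([.993,-.12]))"
python3 -m jog '[[[0,0,0],[0,0,0],1],[[0,0,0],[0,0,0],1],[[0,0,0],[0,0,0],1],[[0,0,0],[0,0,0],1]]'>/dev/null
python3 -m jog '[[[0,0,0],[0,0,-40],1],[[0,0,0],[0,0,-50],1],[[0,0,0],[0,0,-45],1],[[0,0,0],[0,0,0],1]]'>/dev/null
python3 go.py .4725 .3631 .0304 106
```

```text
[0.63491879 0.07278811 0.04055627]
0.07630561159047151 -0.0025476124556570424
t 48.85 tcp [0.6566 0.2087 0.1837] turn [ 0.011 -0.002 -0.399] shift_now [ 130.6 -202.8  151.9] shift_aligned [ 199.2 -134.4  153.3] open 0.033 q [0.31 0.65 0.47 1.38 0.   2.  ]
```

```bash
python3 -m jog '[[[0,0,0],[26.3,-40,0],1],[[0,0,0],[26.3,-40,0],1],[[0,0,0],[26.3,-40,0],1],[[0,0,0],[26.3,-40,0],1],[[0,0,0],[26.3,-40,0],1]]'>/dev/null; python3 -m jog '[[[0,0,-0.14],[0,0,0],1],[[0,0,-0.14],[0,0,0],1],[[0,0,-0.12],[0,0,0],1],[[0,0,0],[0,0,0],1],[[0,0,0],[0,0,0],1]]';  python3 go.py .4725 .3631 .0304 106
```

```text
t: 50.1
tcp_pos: [0.4707, 0.362, 0.177]
orientation: [[-0.275, 0.962, -0.001], [0.962, 0.275, -0.001], [-0.0, -0.001, -1.0]]
wrist_force: [-0.3, 0.2, -1.4]
opening: 0.0331
grip_force: 61.3
t 50.1 tcp [0.4707 0.362  0.177 ] turn [-0.001  0.    -0.001] shift_now [  0.6   2.2 146.6] shift_aligned [  0.5   2.1 146.6] open 0.0331 q [ 0.66  0.47  0.14  1.24 -0.    1.95]
```

```bash
python3 -m jog '[[[0,0,0],[0.5,1,40],1],[[0,0,0],[0,0,40],1],[[0,0,0],[0,0,35],1],[[0,0,0],[0,0,15],1],[[0,0,0],[0,0,0],1]]'>/dev/null; python3 -m jog '[[[0,0,0],[0,0,6],1],[[0,0,0],[0,0,3],1],[[0,0,0],[0,0,0],1],[[0,0,0],[0,0,0],1]]';  python3 go.py .4725 .3631 .0304 106
```

```text
t: 51.22
tcp_pos: [0.472, 0.3633, 0.0392]
orientation: [[-0.276, 0.961, 0.001], [0.961, 0.276, 0.001], [0.0, 0.001, -1.0]]
wrist_force: [-0.2, 0.4, -1.0]
opening: 0.0327
grip_force: 61.3
t 51.23 tcp [0.472  0.3633 0.0392] turn [ 0.001 -0.     0.001] shift_now [-0.3  0.4  8.8] shift_aligned [-0.3  0.4  8.8] open 0.0327 q [ 0.66  0.59 -0.04  0.94  0.    1.95]
```

```bash
python3 -m jog '[[[0,0,0],[0,0.5,4],1],[[0,0,0],[0,0,3],1],[[0,0,0],[0,0,1.5],1],[[0,0,0],[0,0,0],1],[[0,0,0],[0,0,0],1]]';  python3 go.py .4725 .3631 .0304 106
```

```text
t: 51.85
tcp_pos: [0.4721, 0.363, 0.0304]
orientation: [[-0.276, 0.961, -0.0], [0.961, 0.276, -0.0], [-0.0, -0.0, -1.0]]
wrist_force: [-2.1, -1.0, 2.7]
opening: 0.0329
grip_force: 61.6
t 51.85 tcp [0.4721 0.363  0.0304] turn [-0.     0.     0.001] shift_now [-0.1  0.4  0. ] shift_aligned [-0.1  0.4  0. ] open 0.0329 q [ 0.66  0.6  -0.05  0.92 -0.    1.95]
```

Down. Release, rise, and pull away toward the base for a final look.

```bash
python3 -m jog '[[[0,0,0],[0,0,0],-0.3],[[0,0,0],[0,0,0],-1],[[0,0,0],[0,0,0],-1],[[0,0,0],[0,0,0],-1],[[0,0,0],[0,0,0],-1]]'>/dev/null; python3 -m jog '[[[0,0,0],[0,0,-20],-1],[[0,0,0],[0,0,-50],-1],[[0,0,0],[0,0,-60],-1],[[0,0,0],[0,0,-60],-1],[[0,0,0],[0,0,-40],-1]]'; python3 -m jog '[[[0,0,0],[-45,-25,0],-1],[[0,0,0],[-45,-25,0],-1],[[0,0,0],[-45,-20,0],-1],[[0,0,0],[-45,-20,0],-1],[[0,0,0],[-45,-15,0],-1]]'>/dev/null;python3 -m jog '[[[0,0,0],[-45,-15,0],-1],[[0,0,0],[-45,-15,0],-1],[[0,0,0],[-45,0,0],-1],[[0,0,0],[0,0,0],-1],[[0,0,0],[0,0,0],-1]]'
python3 - <<'E'
from h import *
d=snap('top','top5');cv2.imwrite('pics/c7.png',cv2.resize(d['pixels'][160:330,160:480,::-1],None,fx=2.5,fy=2.5,interpolation=cv2.INTER_CUBIC))
E
```

```text
t: 53.1
tcp_pos: [0.4728, 0.3637, 0.2639]
orientation: [[-0.276, 0.961, 0.004], [0.961, 0.276, 0.003], [0.002, 0.004, -1.0]]
wrist_force: [1.2, -0.4, -0.1]
opening: 0.0855
grip_force: 0.0
t: 54.35
tcp_pos: [0.4418, -0.0199, 0.2602]
orientation: [[-0.276, 0.961, -0.0], [0.961, 0.276, 0.0], [0.001, -0.0, -1.0]]
wrist_force: [-0.0, 0.2, -0.3]
opening: 0.0855
grip_force: 0.0
```

View pics/c7.png

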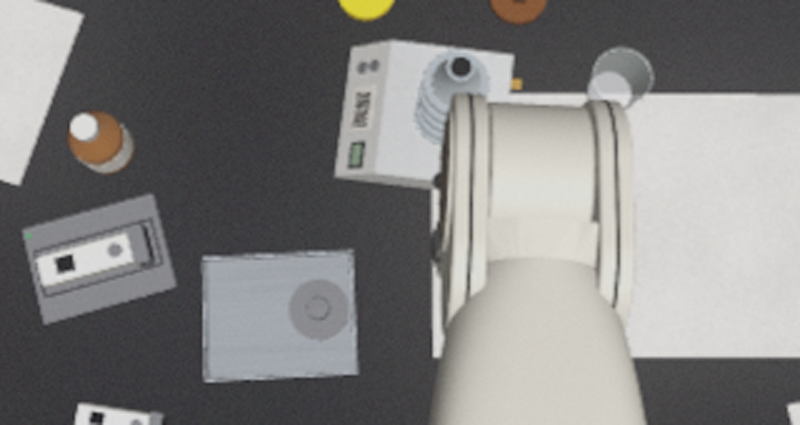

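The cap has been knocked sideways within the tray, from (278,311) to (318,308) in the crop. The reader sits on its outline. I'll check that the cap lies flat.

Run:
```python
from seg import *
for n,f in(('top','top5'),('scene','scene5')):
    d=load(f) if f=='top5' else snap(n,f)
    w=cloud(d);m=(abs(w[...,0]-.411)<.06)&(abs(w[...,1]-.13)<.075)
    k=w[m&(w[...,2]>.035)&(w[...,2]<.06)];q=w[m&(w[...,2]>.0125)&(w[...,2]<.025)&(np.hypot(w[...,0]-k[:,0].mean(),w[...,1]-k[:,1].mean())<.03)]
    c=np.linalg.lstsq(np.c_[q[:,:2],np.ones(len(q))],q[:,2],rcond=None)[0]
    print(n,'knob',k.mean(0).round(4),'z max',k[:,2].max().round(4),'plane tilt',c[:2].round(3),'z',q[:,2].mean().round(4),len(q))
s=observe();print(s['t'],abs(s['joint_vel']).max())
d=load('scene5');cv2.imwrite('pics/c8.png',cv2.resize(d['pixels'][140:320,270:440,::-1],None,fx=3.2,fy=3.2))
```

```text
top knob [0.4167 0.1209 0.0449] z max 0.0501 plane tilt [-0.008 -0.009] z 0.0173 312
scene knob [0.4204 0.1171 0.0438] z max 0.0494 plane tilt [-0.007  0.022] z 0.018 193
54.45 0.009641221263850345
```

View pics/c8.png

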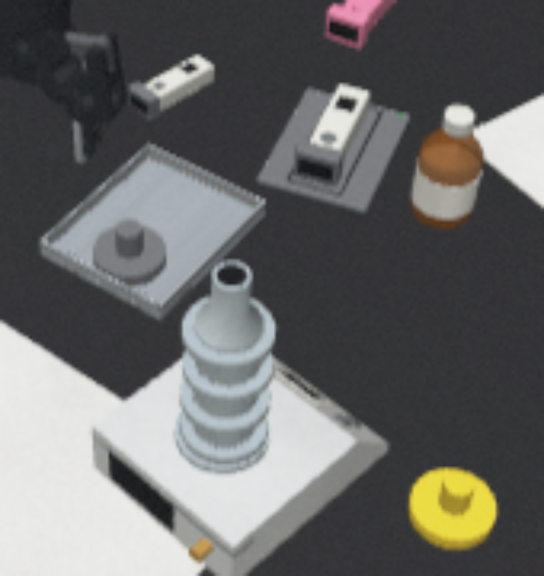

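The cap is flat, about 44 mm off the tray's centre and within limits. The stack is closed, and the reader is on its pad.

```bash
python3 -c "
from h import *
print(sign_off())"
```

```text
the job is handed in; nothing more can be done
None
```

I handed the job in at about 54 s on the robot's clock. The three stages and the inlet cone are stacked home on the spigot, the label was held in view for over a second, the reader is back on its outline, and the dust cap lies flat, knob up, in the tray, about 44 mm off centre after being knocked aside; sign-off returned no verdict.

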